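# Move washed gearbox shafts to the inspection rack in the same order

### The arm

A 6-joint arm with a two-finger parallel gripper is mounted at the origin on the work surface. World frame = base frame: x ahead of the robot, y to its left, z up, the work surface at z = 0. Lengths are in mm, angles in rad, forces in N, time in s.
With the tool pointing down it reaches from about 375 to 975 mm from the base axis. Payload 3.8 kg.
Tool frame: the origin (TCP) lies at the very end of the fingers, on their centre line; the grasp point (between the pads) lies 19 mm behind it; z points along the fingers, y is the line along which they close (so a half turn about z gives the same grasp; the last joint's range is limited). The gripper opens to 88 mm and grips with 3 to 60 N. Pads are 18 mm wide; open, the fingers measure 123 mm over their backs; the gripper's body (75 mm by 187 mm) begins 45 mm behind the grasp point.
Start: joints at [1.108, 0.264, 1.604, -0, 1.274, -0.037], TCP at [278.806, 614.724, 238.706] pointing down, gripper open.
Joint ranges: [-2.63, 2.63], [-0.94, 2.18], [0.31, 2.57], [-1.31, 4.45], [0, 2.66], [-2.55, 2.55]. Speed limits (rad/s): [2.57, 2.57, 3.14, 3.14, 3.14, 3.14].

### API

Orientations are given as a rotation vector (axis times angle).
In Python, from plant import * gives the robot as it stands. The module is installed in compiled form; this text tells all that it offers.
- The arm moves only by the tool carry_out, never from a script. Its argument "plan" is one flat list of numbers, 5 for each row, row after row: the shift along the tool's x, y, z in cm, then the turn about the tool's z in degrees, then the closure, from 0 (fully open) to 1 (shut). In form: [dx, dy, dz, roll, gripper, dx, dy, dz, roll, gripper, ...]. A call has 1 to 20 rows; each row shifts and turns the commanded pose from where the row before left it, along the tool's axes as they then stand; what a row does not reach is not made up. A row lasts 1/10 s, in which the tool goes at most 50 mm and 8.59 degrees, less where a joint would pass 70% of its speed; a pose out of reach is approached as far as the arm can. A call is refused whole if a number of a shift passes 5 or a number of a turn 8.59, either way. A call with a gripper value outside its range is refused whole. The fingers move at their own pace and stop on an object; "force" is the grip in N (left out, the last holds). Time passes only in rows, so rows that do not move let the fingers close. It gives the time, the measured TCP pose, the force, the opening and the grip force at its end, in the units of the state.
- sense(): the state, without advancing time (a new reading comes with each control period).
- snapshot(name): name is "scene" or "side" or "wrist"; returns the picture (480x640x3 uint8, red, green, blue); there is no depth.
- camera_params(name): a dict with "mtx" (3x3 intrinsics, pixels), "world_from_camera" (4x4, takes a point from camera to world coordinates). Camera axes: x right, y down, z forward; pixel columns grow to the right and rows downward; lengths in mm; the calibration is good to about 2 mm. The wrist camera is an equidistant fisheye: a pixel r from the principal point sees the ray r / f radians off the axis. A picture is of the moment at which its call begins: read the wrist's pose just before it. camera_params takes no time and is no camera call; for the wrist camera it gives the pose at the moment of the call.
- close_job(): hands the job in; it is judged then, once.
The state is a dict: "time_s": time; "joint_positions": joint angles; "joint_vel": joint speeds; "tau": joint torques, N m; "tool_pos": TCP position; "orientation": TCP orientation; "ft_force": force on the tool from outside, world axes, zero at the start; "moment": the same for the moment, N m; "grip_width": finger opening in mm; "grip_force": force on a finger pad.
Only numpy, scipy, OpenCV 4.12 (cv2) and the standard library are available. Lean on these libraries where they do the work, as an engineer would, in place of code of your own. Each camera call takes 0.05 s, during which the arm holds its last target. There are 200 camera calls.

### The job

Move the four gearbox shafts from the wash rack to the empty inspection rack, keeping their order counted from the handle ends: the shaft nearest the wash rack's handle goes to the place nearest the inspection rack's handle, and so on to the far end. Lay each shaft down, never dropping it, with its two bearing seats in a pair of vees, centred lengthways and either way round.

Things in the scene. Friction and masses are not known exactly. Their poses are not given: they have to be found in the camera images.
- wash_rack: rack full at the start: steel flat-bar frame 320 (along y) x 110 mm, fixed, pointing any way, with 4 alike grey saddles. Only its +y end has a U-shaped carrying handle with black grip (200 mm from the middle, 58 mm high). Origin: middle of its underside, on the bench; z up. Places at x = 0, y = +117 (by the handle), +39, -39, -117 mm; shafts lie along x, their axes 62 mm above the bench
- inspection_rack: empty rack: fixed aluminium plate 320 (along y) x 124 mm, top 16 mm high, pointing any way, same handle, at its +y end only. Origin: middle of underside, on the bench; z up. Places at y = +117 (by the handle), +39, -39, -117 mm: each two grey 90 deg V-blocks at x = +45 and -45 mm, 12 thick, mouth 48 wide, vee bottom 45, tips 69 mm high. A shaft home lies along x, axis 62 mm above the bench
- plain_shaft: plain stepped steel shaft, 156 mm long, about 0.5 kg, middle 28 mm in diameter (48 mm long), 18 mm stub at each end. Its origin is on its axis at mid-length, its x axis runs along the shaft. Both bearing seats are 24 mm in diameter, from 24 to 64 mm either side of the middle
- worm_shaft: steel worm shaft, 184 mm long, about 0.6 kg, with a ridged worm thread 30 mm in diameter and 48 mm long in the middle and a long 18 mm stub at each end. Its origin is on its axis at mid-length, its x axis runs along the shaft. Both bearing seats are 24 mm in diameter, from 24 to 64 mm either side of the middle
- pinion_shaft: steel pinion shaft, 172 mm long, about 0.6 kg, middle 24 mm in diameter, a toothed pinion 36 mm in diameter and 22 mm long at one end, an 18 mm stub at the other. Its origin is on its axis at mid-length, its x axis runs along the shaft, the pinion at its +x end. Both bearing seats are 24 mm in diameter, from 24 to 64 mm either side of the middle
- flange_shaft: steel coupling shaft, 148 mm long, about 0.6 kg, middle 26 mm in diameter, a round bolted flange 50 mm in diameter and 10 mm thick at one end, an 18 mm stub at the other. Its origin is on its axis at mid-length, its x axis runs along the shaft, the flange at its +x end. Both bearing seats are 24 mm in diameter, from 24 to 64 mm either side of the middle
- saddle_1: grey saddle fixed on the wash rack that holds the plain shaft at the start; one of four alike, in any of the four places: two 90 degree vees 12 mm thick, 90 mm apart, 78 mm of free room for fingers between them. Origin at the middle of its foot, 16 mm above the bench, 46 mm below the axis of its shaft; x along the shaft
- saddle_2: grey saddle fixed on the wash rack that holds the worm shaft at the start; one of four alike, in any of the four places: two 90 degree vees 12 mm thick, 90 mm apart, 78 mm of free room for fingers between them. Origin at the middle of its foot, 16 mm above the bench, 46 mm below the axis of its shaft; x along the shaft
- saddle_3: grey saddle fixed on the wash rack that holds the pinion shaft at the start; one of four alike, in any of the four places: two 90 degree vees 12 mm thick, 90 mm apart, 78 mm of free room for fingers between them. Origin at the middle of its foot, 16 mm above the bench, 46 mm below the axis of its shaft; x along the shaft
- saddle_4: grey saddle fixed on the wash rack that holds the flange shaft at the start; one of four alike, in any of the four places: two 90 degree vees 12 mm thick, 90 mm apart, 78 mm of free room for fingers between them. Origin at the middle of its foot, 16 mm above the bench, 46 mm below the axis of its shaft; x along the shaft
There are look-alikes about, which are no part of the job. What is shaped like the worm_shaft but blue or purple is not meant.

How it is judged (in metres and radians):
At the end, for the whole second after the job is handed in: Each shaft is at rest in the inspection-rack place with the same count from the handle as its start place: within 10 mm along the row and 12 mm lengthways of the place's middle, axis 56 to 68 mm above the bench, within 0.12 rad of the rack's x axis, either way round (((y of saddle_1 in the frame of wash_rack between 0.097 and 0.137 m and y of plain_shaft in the frame of inspection_rack between 0.107 and 0.127 m) or (y of saddle_1 in the frame of wash_rack between 0.019 and 0.059 m and y of plain_shaft in the frame of inspection_rack between 0.029 and 0.049 m) or (y of saddle_1 in the frame of wash_rack between -0.059 and -0.019 m and y of plain_shaft in the frame of inspection_rack between -0.049 and -0.029 m) or (y of saddle_1 in the frame of wash_rack between -0.137 and -0.097 m and y of plain_shaft in the frame of inspection_rack between -0.127 and -0.107 m)) and x of plain_shaft in the frame of inspection_rack between -0.012 and 0.012 m and z of plain_shaft in the frame of inspection_rack between 0.056 and 0.068 m and angle between the x axis of each of plain_shaft, worm_shaft, pinion_shaft, flange_shaft and the x axis of inspection_rack, either way round below 0.12 rad and linear speed of each of plain_shaft, worm_shaft, pinion_shaft, flange_shaft below 0.02 m/s and angular speed of each of plain_shaft, worm_shaft, pinion_shaft, flange_shaft below 0.3 rad/s and ((y of saddle_2 in the frame of wash_rack between 0.097 and 0.137 m and y of worm_shaft in the frame of inspection_rack between 0.107 and 0.127 m) or (y of saddle_2 in the frame of wash_rack between 0.019 and 0.059 m and y of worm_shaft in the frame of inspection_rack between 0.029 and 0.049 m) or (y of saddle_2 in the frame of wash_rack between -0.059 and -0.019 m and y of worm_shaft in the frame of inspection_rack between -0.049 and -0.029 m) or (y of saddle_2 in the frame of wash_rack between -0.137 and -0.097 m and y of worm_shaft in the frame of inspection_rack between -0.127 and -0.107 m)) and x of worm_shaft in the frame of inspection_rack between -0.012 and 0.012 m and z of worm_shaft in the frame of inspection_rack between 0.056 and 0.068 m and ((y of saddle_3 in the frame of wash_rack between 0.097 and 0.137 m and y of pinion_shaft in the frame of inspection_rack between 0.107 and 0.127 m) or (y of saddle_3 in the frame of wash_rack between 0.019 and 0.059 m and y of pinion_shaft in the frame of inspection_rack between 0.029 and 0.049 m) or (y of saddle_3 in the frame of wash_rack between -0.059 and -0.019 m and y of pinion_shaft in the frame of inspection_rack between -0.049 and -0.029 m) or (y of saddle_3 in the frame of wash_rack between -0.137 and -0.097 m and y of pinion_shaft in the frame of inspection_rack between -0.127 and -0.107 m)) and x of pinion_shaft in the frame of inspection_rack between -0.012 and 0.012 m and z of pinion_shaft in the frame of inspection_rack between 0.056 and 0.068 m and ((y of saddle_4 in the frame of wash_rack between 0.097 and 0.137 m and y of flange_shaft in the frame of inspection_rack between 0.107 and 0.127 m) or (y of saddle_4 in the frame of wash_rack between 0.019 and 0.059 m and y of flange_shaft in the frame of inspection_rack between 0.029 and 0.049 m) or (y of saddle_4 in the frame of wash_rack between -0.059 and -0.019 m and y of flange_shaft in the frame of inspection_rack between -0.049 and -0.029 m) or (y of saddle_4 in the frame of wash_rack between -0.137 and -0.097 m and y of flange_shaft in the frame of inspection_rack between -0.127 and -0.107 m)) and x of flange_shaft in the frame of inspection_rack between -0.012 and 0.012 m and z of flange_shaft in the frame of inspection_rack between 0.056 and 0.068 m); the robot touches nothing.
It fails at once if the plain shaft is dropped: it moves faster than 0.5 m/s (a free fall of about 13 mm) while the fingers do not touch it (linear speed of plain_shaft above 0.5 m/s and contact force between plain_shaft and the fingers below 0.1 N).
It fails at once if the worm shaft is dropped: it moves faster than 0.5 m/s (a free fall of about 13 mm) while the fingers do not touch it (linear speed of worm_shaft above 0.5 m/s and contact force between worm_shaft and the fingers below 0.1 N).
It fails at once if the pinion shaft is dropped: it moves faster than 0.5 m/s (a free fall of about 13 mm) while the fingers do not touch it (linear speed of pinion_shaft above 0.5 m/s and contact force between pinion_shaft and the fingers below 0.1 N).
It fails at once if the flange shaft is dropped: it moves faster than 0.5 m/s (a free fall of about 13 mm) while the fingers do not touch it (linear speed of flange_shaft above 0.5 m/s and contact force between flange_shaft and the fingers below 0.1 N).
It also fails if it takes over 112 s, if anything falls off the work surface, if the arm or the gripper's body presses on something with over 40 N, if the wrist force passes 120 N, or if a joint passes its speed limit or range.

## Working session

There is one attempt and no reset: what is moved stays moved. The work goes in short steps, Python scripts to look and compute and a tool call to move; the robot and the scene stay as the last step left them, time stands still between calls to the robot, and variables do not carry over. Pictures are saved under pics/ and viewed, at most 17 in all, crops included, and the job is handed in when it is done.

Besides the shell and the picture viewer there is one more tool, called by a JSON object that holds its "method" and its "body". carry_out: Moves the arm, as the interface text tells. Its arguments: {"type":"object","properties":{"plan":{"type":"array"},"force":{"type":"number"}},"required":["plan"]}

```bash
mkdir -p pics
python3 - <<'E'
from plant import *
import cv2
for n in ["scene","side","wrist"]:
    p=camera_params(n); im=snapshot(n); cv2.imwrite(f"pics/{n}0.png",im[:,:,::-1]); print(n,p["mtx"],p["world_from_camera"].round(3) if hasattr(p["world_from_camera"],'round') else p["world_from_camera"])
print(sense())
E
```

```text
scene [[434.63975178   0.         322.09574471]
 [  0.         434.63975178 250.20790787]
 [  0.           0.           1.        ]] [[ 1.110000e-01  5.320000e-01 -8.400000e-01  1.410528e+03]
 [ 9.940000e-01 -7.600000e-02  8.400000e-02  1.648500e+01]
 [-1.900000e-02 -8.430000e-01 -5.370000e-01  6.107260e+02]
 [ 0.000000e+00  0.000000e+00  0.000000e+00  1.000000e+00]]
side [[579.7078384    0.         326.40908178]
 [  0.         579.7078384  238.79317047]
 [  0.           0.           1.        ]] [[-9.110000e-01 -2.400000e-01  3.360000e-01  2.751500e+01]
 [-4.120000e-01  5.720000e-01 -7.090000e-01  1.340542e+03]
 [-2.200000e-02 -7.850000e-01 -6.200000e-01  1.129301e+03]
 [ 0.000000e+00  0.000000e+00  0.000000e+00  1.000000e+00]]
wrist [[371.64829954   0.         316.50295676]
 [  0.         371.64829954 230.62069796]
 [  0.           0.           1.        ]] [[ 4.11000e-01  8.69000e-01  2.75000e-01  2.06400e+02]
 [ 9.12000e-01 -3.91000e-01 -1.27000e-01  6.46516e+02]
 [-2.00000e-03  3.03000e-01 -9.53000e-01  3.83944e+02]
 [ 0.00000e+00  0.00000e+00  0.00000e+00  1.00000e+00]]
{'time_s': 0.15, 'joint_positions': array([ 1.10811589e+00,  2.64541495e-01,  1.60505152e+00, -8.63697994e-06,
        1.27371294e+00, -3.68904093e-02]), 'joint_vel': array([-0.00149728, -0.00110908, -0.00390129, -0.00116081,  0.0025789 ,
       -0.00112691]), 'tau': array([ 1.10366309e-03, -5.02849424e+01, -3.57466578e+01,  7.30513176e-02,
        2.50910560e-02, -1.00644747e-04]), 'tool_pos': array([278.55407986, 614.23754892, 237.70479052]), 'orientation': array([-6.63696565e-01, -3.07025957e+00,  2.61058711e-03]), 'ft_force': array([-0.26395013, -0.81791653, -0.50375538]), 'moment': array([0.02975621, 0.00906355, 0.03650375]), 'grip_force': 0.0, 'grip_width': 88.03426184502726}
```

View pics/scene0.png

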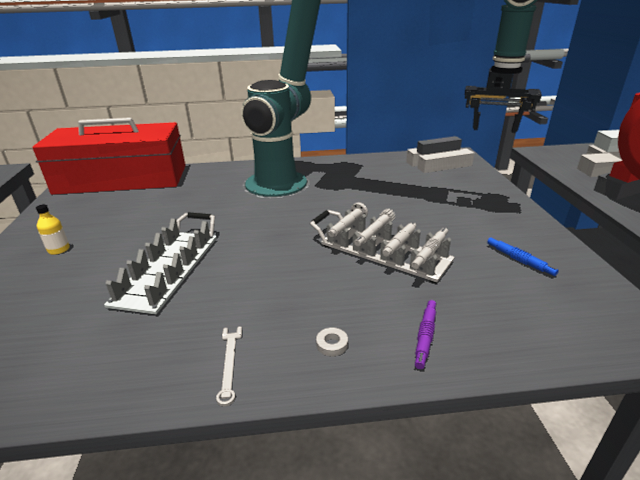

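View pics/wrist0.png

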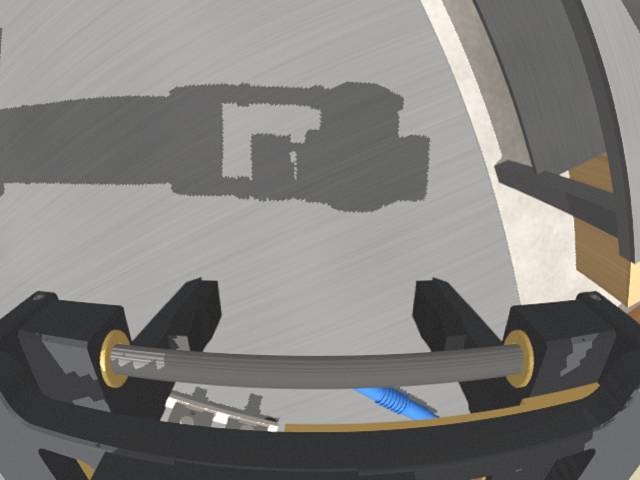

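The scene shows the inspection rack at (107–218, 215–310), with its handle at (197,217). The wash rack is at (312–452, 205–280), with its handle at (322,222). From the handle outwards, the shafts look like flange or pinion, pinion, plain and worm, which needs a closer look.

Run:
```python
import cv2
im=cv2.imread("pics/scene0.png")
a=cv2.resize(im[190:330,90:250],None,fx=2.5,fy=2.5,interpolation=cv2.INTER_CUBIC)
b=cv2.resize(im[190:330,300:460],None,fx=2.5,fy=2.5,interpolation=cv2.INTER_CUBIC)
import numpy as np
cv2.imwrite("pics/crop0.png",np.hstack([a,b]))
```

```text
(no output)
```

View pics/side0.png

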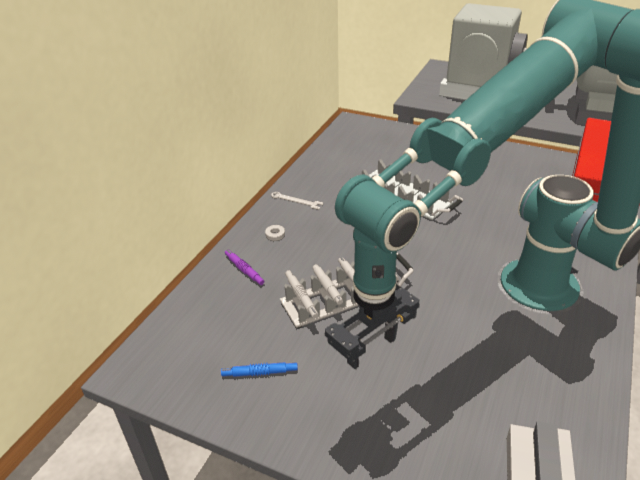

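View pics/crop0.png

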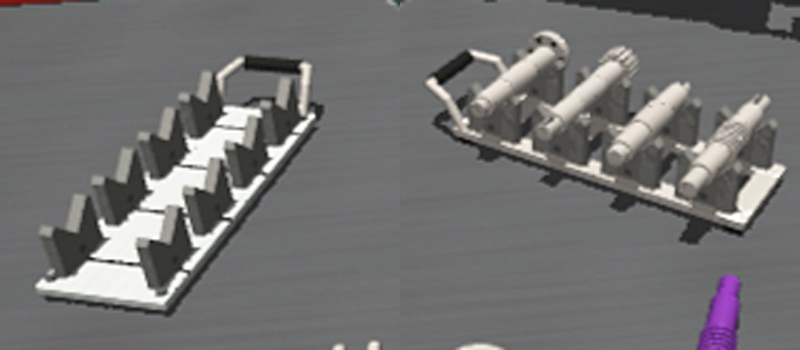

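From the handle outwards, the wash rack holds the flange, pinion, plain and worm shafts. I'll make a first fit from clicked points.

```bash
cat > h.py <<'E'
import numpy as np, cv2
from scipy.optimize import least_squares
def proj(P,cam,fish=False):
    P=np.atleast_2d(P); T=np.linalg.inv(np.array(cam["world_from_camera"])); K=np.array(cam["mtx"])
    c=P@T[:3,:3].T+T[:3,3]
    if not fish: u=c[:,:2]/c[:,2:]
    else:
        r=np.linalg.norm(c[:,:2],axis=1); th=np.arctan2(r,c[:,2]); u=c[:,:2]/r[:,None]*th[:,None]
    return u*[K[0,0],K[1,1]]+K[:2,2]
def r2w(pose,p):
    x,y,a=pose; p=np.atleast_2d(p); c,s=np.cos(a),np.sin(a)
    return np.c_[c*p[:,0]-s*p[:,1]+x, s*p[:,0]+c*p[:,1]+y, p[:,2]]
def fit(obs,x0):
    # obs: list of (rackpts, pix, cam, fish)
    f=lambda q:np.concatenate([(proj(r2w(q,p),c,fi)-u).ravel() for p,u,c,fi in obs])
    return least_squares(f,x0,x_scale=[100,100,.3],loss='soft_l1',f_scale=2)
E
cat > a.py <<'E'
from plant import *; from h import *
c=camera_params("scene")
ip=np.array([[-62,-160,16],[62,-160,16],[62,160,16],[0,200,58],[-39,-117,45],[-39,-39,45],[51,-39,45]],float)
iu=np.array([[38,288],[165,313],[318,112],[274,64],[65,251],[118,187],[213,205]])/2.5+[90,190]
wp=np.array([[0,200,58],[-74,117,62],[-86,39,62],[-78,-39,62],[78,-39,62],[-92,-117,62],[92,-117,62]],float)
wu=(np.array([[450,67],[482,106],[545,130],[617,156],[685,87],[690,188],[764,100]])-[400,0])/2.5+[300,190]
for p,u,x0 in((ip,iu,[700,-200,2.]),(wp,wu,[600,120,-2.5])):
    best=min((fit([(p,u,c,False)],[x0[0],x0[1],a]) for a in np.arange(-3,3.2,.7)),key=lambda r:r.cost)
    print(best.x.round(3),best.cost, best.fun.reshape(-1,2).round(1).tolist())
E
python3 a.py
```

```text
[ 509.78  -273.963    1.255] 24.481310175109865 [[-2.8, 2.7], [-1.0, -0.3], [-0.5, 2.7], [-0.5, -0.6], [4.1, -4.1], [2.5, 1.4], [0.1, -1.9]]
[496.689 271.611  -3.84 ] 6.560433501457605 [[0.6, -1.9], [-1.1, 1.0], [-1.6, 2.2], [0.6, -0.4], [0.6, -0.7], [0.3, -0.3], [0.2, -0.2]]
```

```bash
cat > mv.py <<'E'
import sys; from plant import *; import numpy as np
from scipy.spatial.transform import Rotation as R
def tyaw(s): m=R.from_rotvec(s["orientation"]).as_matrix(); return np.arctan2(m[1,1],m[0,1])  # yaw of tool y
def rows(tgt,yaw,n,s=None,g=None):
    """translation first in the present axes; even roll over n rows, shift given per row in turning axes"""
    s=s or sense(); y0=tyaw(s); d=np.array(tgt)-s["tool_pos"]; dy=(yaw-y0+np.pi)%(2*np.pi)-np.pi
    out=[]
    for k in range(n):
        a=y0+dy*k/n; ty=np.array([np.cos(a),np.sin(a),0]); tz=np.array([0,0,-1.]); tx=np.cross(ty,tz)
        w=d/n; out.append([w@tx/10,w@ty/10,w@tz/10,-np.degrees(dy/n)])
    return np.array(out)
if __name__=="__main__":
    a=[float(v) for v in sys.argv[1:]]; print(rows(a[:3],a[3],int(a[4])).round(2).tolist())
E
python3 mv.py 497 272 240 0.87 10
```

```text
[[-3.4, -2.21, -0.02, 1.58], [-3.46, -2.12, -0.02, 1.58], [-3.52, -2.02, -0.02, 1.58], [-3.57, -1.93, -0.02, 1.58], [-3.63, -1.83, -0.02, 1.58], [-3.67, -1.73, -0.02, 1.58], [-3.72, -1.63, -0.02, 1.58], [-3.76, -1.52, -0.02, 1.58], [-3.8, -1.42, -0.02, 1.58], [-3.84, -1.31, -0.02, 1.58]]
```

{"method": "carry_out", "body": {"plan": [-3.4, -2.2, 0, 1.58, 0, -3.45, -2.1, 0, 1.58, 0.4, -3.5, -2.0, 0, 1.58, 0.4, -3.55, -1.9, 0, 1.58, 0.4, -3.65, -1.8, 0, 1.58, 0.4, -3.7, -1.7, 0, 1.58, 0.4, -3.7, -1.6, 0, 1.58, 0.4, -3.75, -1.5, 0, 1.58, 0.4, -3.8, -1.4, 0, 1.58, 0.4, -3.85, -1.3, 0, 1.58, 0.4, 0, 0, 0, 0, 0.4, 0, 0, 0, 0, 0.4], "force": 30}}

```text
time_s: 1.35
tool_pos: [498.1, 273.7, 238.4]
orientation: [-1.083, -2.948, 0.0]
ft_force: [-1.3, -0.0, -0.3]
grip_width: 52.9
grip_force: 0.0
```

Run:
```python
from plant import *
import cv2,pickle
s=sense(); p=camera_params("wrist"); im=snapshot("wrist"); cv2.imwrite("pics/w1.png",im[:,:,::-1]); pickle.dump((s,p),open("w1.pkl","wb"))
sc=snapshot("scene"); cv2.imwrite("pics/s1.png",sc[:,:,::-1]); print(s["tool_pos"],s["ft_force"],s["grip_width"])
```

```text
[498.09920264 273.70451062 238.40903353] [-1.28748876 -0.02826537 -0.26033517] 52.94608674448675
```

View pics/w1.png

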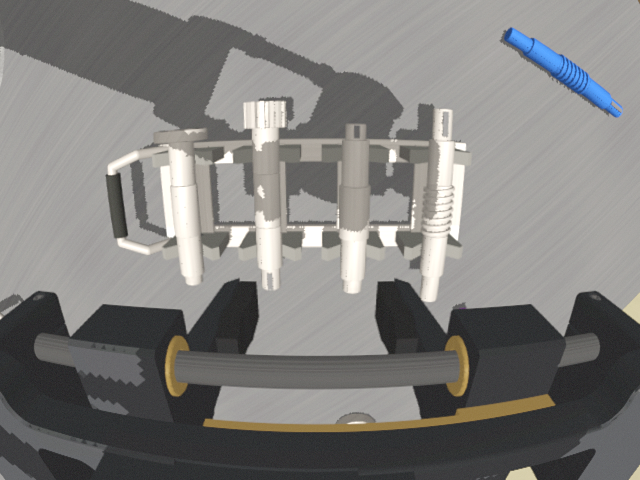

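The wrist view shows the wash rack well aligned. The shaft near ends are at (194,283), (270,288), (353,291) and (428,299). The far ends are at (180,131), (266,102), (356,125) and (443,110), and the grip is at (117,207).

```bash
cat > b.py <<'E'
from h import *; import pickle
s,c=pickle.load(open("w1.pkl","rb"))
wp=np.array([[0,200,62],[-74,117,71],[-86,39,71],[86,39,80],[-78,-39,71],[78,-39,71],[-92,-117,71],[92,-117,71]],float)
wu=np.array([[117,207],[194,283],[270,288],[266,102],[353,291],[356,125],[428,299],[443,110]],float)
r=fit([(wp,wu,c,True)],[497,272,2.44]); print(r.x.round(3),r.cost,r.fun.reshape(-1,2).round(1).tolist())
q=r.x
for y in (117,39,-39,-117): print(y, r2w(q,[[0,y,62]]).round(1).tolist(), proj(r2w(q,[[-45,y,62],[0,y,62],[45,y,62]]),c,True).round(0).tolist())
im=cv2.imread("pics/w1.png")
def draw(a,col): cv2.polylines(im,[np.int32(np.round(proj(r2w(q,a),c,True)*8))],False,col,1,cv2.LINE_AA,3)
for y,L in((117,74),(39,86),(-39,78),(-117,92)):
    draw([[x,y,62] for x in np.linspace(-L,L,9)],(0,0,255))
    for sx in (-51,-39,39,51): draw([[sx,y-24,69],[sx,y,45],[sx,y+24,69]],(0,255,0))
draw([[-55,-160,16],[55,-160,16],[55,160,16],[-55,160,16],[-55,-160,16]],(255,0,0))
cv2.imwrite("pics/w1o.png",cv2.resize(im[80:320,90:490],(800,480)))
E
python3 b.py
```

```text
[495.733 269.264   2.43 ] 59.188603795056224 [[-5.5, 0.0], [-2.9, -0.4], [0.3, 8.4], [-1.8, 7.2], [-0.5, -1.2], [3.0, -5.5], [1.6, 2.4], [5.1, -1.4]]
117 [[419.3, 180.7, 62.0]] [[191.0, 252.0], [186.0, 206.0], [183.0, 158.0]]
39 [[470.3, 239.7, 62.0]] [[270.0, 253.0], [268.0, 206.0], [267.0, 156.0]]
-39 [[521.2, 298.8, 62.0]] [[353.0, 254.0], [355.0, 207.0], [357.0, 157.0]]
-117 [[572.1, 357.9, 62.0]] [[433.0, 254.0], [438.0, 209.0], [442.0, 160.0]]
```

View pics/w1o.png

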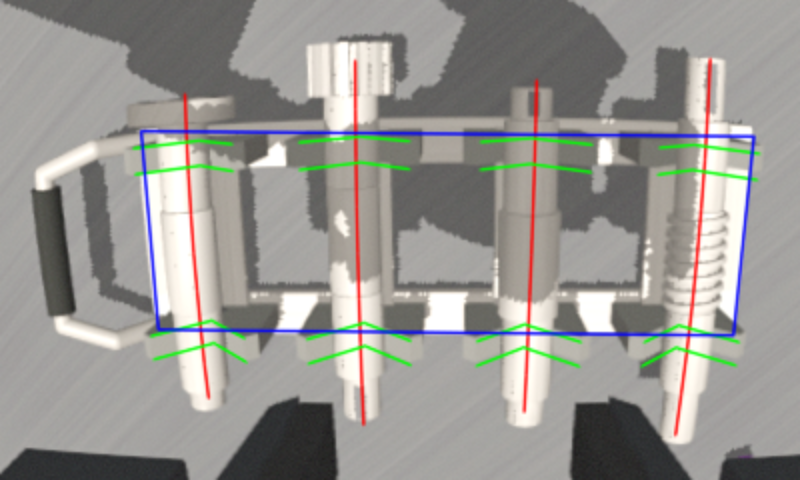

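```bash
cat > b2.py <<'E'
from h import *; import pickle
s,c=pickle.load(open("w1.pkl","rb"))
ys=[117,39,-39,-117]; L=[74,86,78,92]; zt=[87,80,71,71]
near=np.array([[194,284.5],[271,291.5],[352.5,293.5],[428.5,301.5]]); far=np.array([[180,128.5],[265,101.5],[356.5,123.5],[444,109]])
def f(q):
    o=[]
    for i in range(4):
        for x,z,u in((-L[i],71,near[i]),(L[i],zt[i],far[i])):
            x=x+q[3+i]; a=proj(r2w(q[:3],[[x,ys[i],62]]),c,True)[0]; b=proj(r2w(q[:3],[[x,ys[i],z]]),c,True)[0]
            o+=[a[0]-u[0],b[1]-u[1]]
    g=proj(r2w(q[:3],[[0,200,58]]),c,True)[0]-[117,207]
    return np.r_[o,g,np.array(q[3:])*.1]
r=least_squares(f,[496,270,2.43,0,0,0,0],x_scale=[10,10,.1,3,3,3,3]); print(r.x.round(3)); print(r.fun.round(1))
for i in range(4): print(ys[i],L[i],r2w(r.x[:3],[[r.x[3+i],ys[i],62]]).round(1), "tool yaw",(r.x[2]-np.pi/2).round(3))
E
python3 b2.py
```

```text
[494.992 269.798   2.442  -0.593   5.545  -4.968  -2.579]
[ 0.8 -0.9  1.   0.6  1.  -0.7  0.8  0.5 -0.1 -0.4  0.2  0.2 -0.3  0.1
 -0.6 -0.2 -3.4  0.5 -0.1  0.6 -0.5 -0.3]
117 74 [[420.1 179.9  62. ]] tool yaw 0.871
39 86 [[465.6 243.5  62. ]] tool yaw 0.871
-39 78 [[523.9 296.4  62. ]] tool yaw 0.871
-117 92 [[572.3 357.7  62. ]] tool yaw 0.871
```

```bash
python3 mv.py 510 -274 240 -0.316 14
```

```text
[[-2.6, -2.94, -0.01, 4.85], [-2.84, -2.71, -0.01, 4.85], [-3.06, -2.46, -0.01, 4.85], [-3.25, -2.19, -0.01, 4.85], [-3.43, -1.91, -0.01, 4.85], [-3.58, -1.61, -0.01, 4.85], [-3.7, -1.3, -0.01, 4.85], [-3.8, -0.98, -0.01, 4.85], [-3.87, -0.66, -0.01, 4.85], [-3.91, -0.33, -0.01, 4.85], [-3.92, 0.0, -0.01, 4.85], [-3.91, 0.33, -0.01, 4.85], [-3.87, 0.66, -0.01, 4.85], [-3.8, 0.99, -0.01, 4.85]]
```

{"method": "carry_out", "body": {"plan": [-2.6, -2.9, 0, 4.85, 0.4, -2.85, -2.7, 0, 4.85, 0.4, -3.05, -2.45, 0, 4.85, 0.4, -3.25, -2.2, 0, 4.85, 0.4, -3.45, -1.9, 0, 4.85, 0.4, -3.6, -1.6, 0, 4.85, 0.4, -3.7, -1.3, 0, 4.85, 0.4, -3.8, -1.0, 0, 4.85, 0.4, -3.85, -0.65, 0, 4.85, 0.4, -3.9, -0.35, 0, 4.85, 0.4, -3.9, 0, 0, 4.85, 0.4, -3.9, 0.35, 0, 4.85, 0.4, -3.85, 0.65, 0, 4.85, 0.4, -3.8, 1.0, 0, 4.85, 0.4, 0, 0, 0, 0, 0.4, 0, 0, 0, 0, 0.4]}}

```text
time_s: 3.05
tool_pos: [511.5, -273.2, 238.4]
orientation: [-2.541, -1.845, -0.0]
ft_force: [-0.7, 0.6, 0.7]
grip_width: 53.1
grip_force: 0.0
```

Run:
```python
from plant import *
import cv2,pickle
s=sense(); p=camera_params("wrist"); im=snapshot("wrist"); cv2.imwrite("pics/w2.png",im[:,:,::-1]); pickle.dump((s,p),open("w2.pkl","wb"))
cv2.imwrite("pics/w2c.png",cv2.resize(im[80:320,90:490,::-1],(800,480)))
```

```text
(no output)
```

View pics/w2c.png

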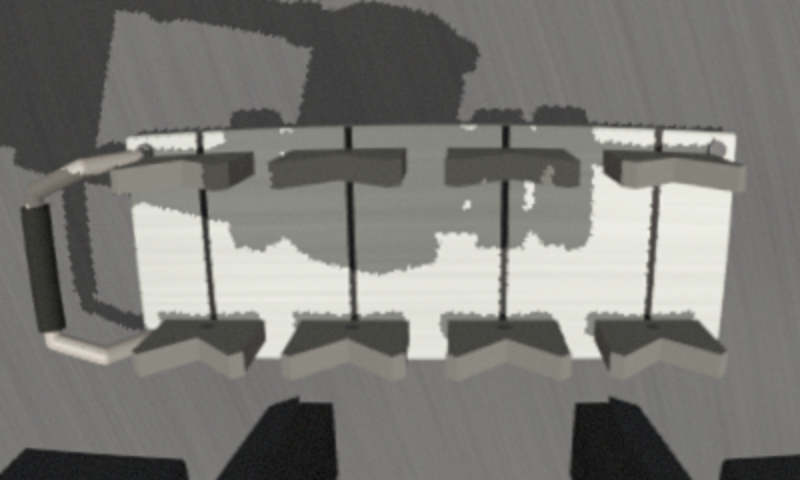

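The inspection rack is in clear view. Its grooves are at full-image columns of about 190, 264, 343 and 419, and the near vee bottoms are at row of about 261.

```bash
cat > b3.py <<'E'
from h import *; import pickle
s,c=pickle.load(open("w2.pkl","rb"))
p=[[62,160,16],[62,-160,16],[62,117,16],[62,39,16],[62,-39,16],[62,-117,16],[0,200,58]]
u=[[127,138],[735,133],[199,131],[348,127],[506,125],[659,129],[43,268]]
for y,cx in((117,201),(39,350.5),(-39,507),(-117,657)):
    p+=[[-39,y,45],[-51,y,45]]; u+=[[cx,342],[cx,361]]
p=np.array(p,float); u=np.array(u)/2+[90,80]
r=fit([(p,u,c,True)],[510,-274,1.255]); q=r.x; print(q.round(3),r.cost,r.fun.reshape(-1,2).round(1).tolist())
for y in (117,39,-39,-117): print(y,r2w(q,[[0,y,62]]).round(1),"yaw",(q[2]-np.pi/2).round(3))
im=cv2.imread("pics/w2.png")
def draw(a,col): cv2.polylines(im,[np.int32(np.round(proj(r2w(q,a),c,True)*8))],False,col,1,cv2.LINE_AA,3)
for y in(117,39,-39,-117):
    for sx in (-51,-39,39,51): draw([[sx,y-24,69],[sx,y,45],[sx,y+24,69]],(0,255,0))
draw([[x,y,16] for x,y in ((-62,-160),(62,-160),(62,0),(62,160),(-62,160),(-62,-160))],(255,0,0))
cv2.imwrite("pics/w2o.png",cv2.resize(im[80:320,90:490],(800,480)))
E
python3 b3.py
```

```text
[ 495.775 -279.234    1.259] 17.72663544849022 [[-0.7, -0.1], [1.3, 0.7], [0.6, 1.1], [0.5, 0.2], [0.2, 0.7], [0.2, 0.7], [-3.3, 2.6], [-1.4, -1.8], [-0.1, -0.4], [-1.2, -1.2], [-0.6, 0.5], [0.1, -1.2], [-0.2, 0.6], [2.2, -1.7], [1.1, -0.1]]
117 [[ 384.4 -243.3   62. ]] yaw -0.312
39 [[ 458.7 -267.3   62. ]] yaw -0.312
-39 [[ 532.9 -291.2   62. ]] yaw -0.312
-117 [[ 607.1 -315.1   62. ]] yaw -0.312
```

View pics/w2o.png

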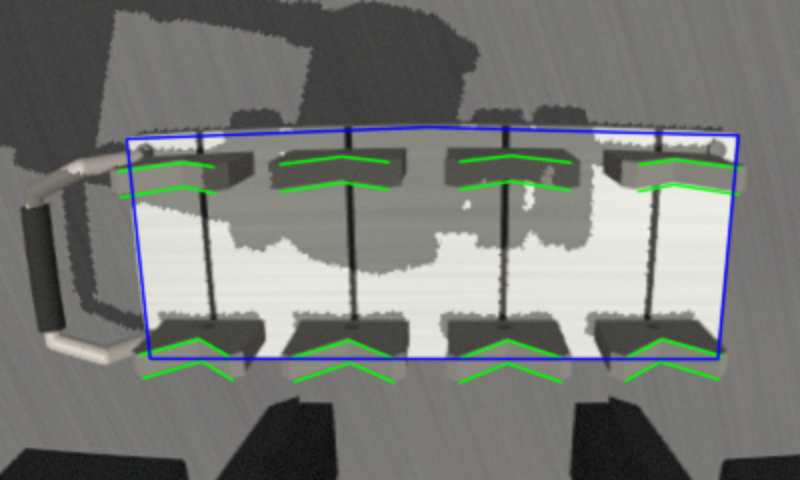

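```bash
python3 mv.py 572.3 357.7 150 0.871 16
```

```text
[[3.86, -0.85, 0.55, -4.24], [3.92, -0.57, 0.55, -4.24], [3.95, -0.27, 0.55, -4.24], [3.96, 0.02, 0.55, -4.24], [3.94, 0.31, 0.55, -4.24], [3.91, 0.6, 0.55, -4.24], [3.86, 0.89, 0.55, -4.24], [3.78, 1.17, 0.55, -4.24], [3.68, 1.45, 0.55, -4.24], [3.57, 1.72, 0.55, -4.24], [3.43, 1.98, 0.55, -4.24], [3.27, 2.22, 0.55, -4.24], [3.1, 2.46, 0.55, -4.24], [2.91, 2.68, 0.55, -4.24], [2.7, 2.89, 0.55, -4.24], [2.48, 3.08, 0.55, -4.24]]
```

{"method": "carry_out", "body": {"plan": [3.85, -0.85, 0.55, -4.24, 0.4, 3.9, -0.55, 0.55, -4.24, 0.4, 3.95, -0.25, 0.55, -4.24, 0.4, 3.95, 0, 0.55, -4.24, 0.4, 3.95, 0.3, 0.55, -4.24, 0.4, 3.9, 0.6, 0.55, -4.24, 0.4, 3.85, 0.9, 0.55, -4.24, 0.4, 3.8, 1.15, 0.55, -4.24, 0.4, 3.7, 1.45, 0.55, -4.24, 0.4, 3.55, 1.7, 0.55, -4.24, 0.4, 3.45, 2.0, 0.55, -4.24, 0.4, 3.25, 2.2, 0.55, -4.24, 0.4, 3.1, 2.45, 0.55, -4.24, 0.4, 2.9, 2.7, 0.55, -4.24, 0.4, 2.7, 2.9, 0.55, -4.24, 0.4, 2.5, 3.1, 0.55, -4.24, 0.4, 0, 0, 0, 0, 0.4, 0, 0, 0, 0, 0.4]}}

```text
time_s: 4.9
tool_pos: [571.4, 358.1, 150.3]
orientation: [-1.075, -2.951, 0.002]
ft_force: [0.4, 0.1, 0.3]
grip_width: 52.8
grip_force: 0.0
```

```bash
cat > off.py <<'E'
# remaining offset in tool axes (cm, deg) to a target; args x y z yaw
import sys; from mv import *
a=[float(v) for v in sys.argv[1:]]; s=sense(); print(rows(a[:3],a[3],1,s).round(2).tolist(), s["tool_pos"].round(1), s["ft_force"].round(1), round(s["time_s"],2))
E
python3 off.py 572.3 357.7 43 0.871
python3 - <<'E'
from plant import *
import cv2,pickle
s=sense(); p=camera_params("wrist"); im=snapshot("wrist"); cv2.imwrite("pics/w3.png",im[:,:,::-1]); pickle.dump((s,p),open("w3.pkl","wb"))
from h import *
q=[494.992,269.798,2.442]
im=im[:,:,::-1].copy()
for y,L,o in ((117,74,-.6),(39,86,5.5),(-39,78,-5),(-117,92,-2.6)):
  cv2.polylines(im,[np.int32(proj(r2w(q,[[x+o,y,62] for x in np.linspace(-L,L,9)]),p,True)*8)],False,(0,0,255),1,cv2.LINE_AA,3)
cv2.imwrite("pics/w3o.png",im)
E
```

```text
[[-0.1, 0.03, 10.73, 0.08]] [571.4 358.1 150.3] [0.4 0.1 0.3] 4.9
```

View pics/w3o.png

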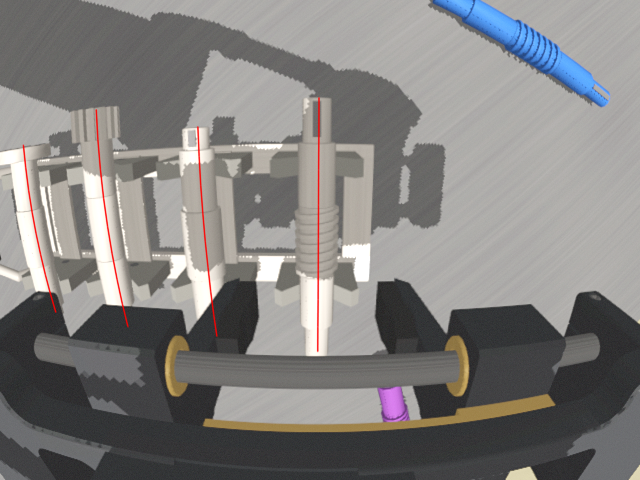

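The fitted axes lie on the shafts to about 1 px, and the worm is centred between the fingers at column 317. I'll descend and grip.

{"method": "carry_out", "body": {"plan": [-0.1, 0, 3, 0, 0.4, 0, 0, 3, 0, 0.4, 0, 0, 2.5, 0, 0.4, 0, 0, 1.5, 0, 0.4, 0, 0, 0.7, 0, 0.4, 0, 0, 0, 0, 0.4, 0, 0, 0, 0, 0.8, 0, 0, 0, 0, 0.8, 0, 0, 0, 0, 0.9, 0, 0, 0, 0, 0.9, 0, 0, 0, 0, 0.9, 0, 0, 0, 0, 0.9], "force": 40}}

```text
time_s: 6.15
tool_pos: [574.6, 355.3, 45.0]
orientation: [1.08, 2.949, 0.0]
ft_force: [-2.0, -3.0, 5.7]
grip_width: 28.5
grip_force: 40.0
```

{"method": "carry_out", "body": {"plan": [0, 0, 0, 0, 0.9]}}

```text
time_s: 6.25
tool_pos: [574.6, 355.3, 45.0]
orientation: [1.08, 2.949, 0.0]
ft_force: [-3.0, -2.6, 5.5]
grip_width: 28.4
grip_force: 40.0
```

```bash
python3 off.py 572.3 357.7 43 0.871
python3 - <<'E'
from plant import *
import cv2,pickle
from h import *
p=camera_params("wrist"); im=snapshot("wrist")
q=[494.992,269.798,2.442]
im=im[:,:,::-1].copy()
for y,L,o in ((117,74,-.6),(39,86,5.5),(-39,78,-5),(-117,92,-2.6)):
  cv2.polylines(im,[np.int32(proj(r2w(q,[[x+o,y,62] for x in np.linspace(-L,L,9)]),p,True)*8)],False,(0,0,255),1,cv2.LINE_AA,3)
cv2.imwrite("pics/w4o.png",im)
E
```

```text
[[0.33, 0.04, 0.2, -0.15]] [574.6 355.3  45. ] [-3.  -2.6  5.5] 6.25
```

View pics/w4o.png

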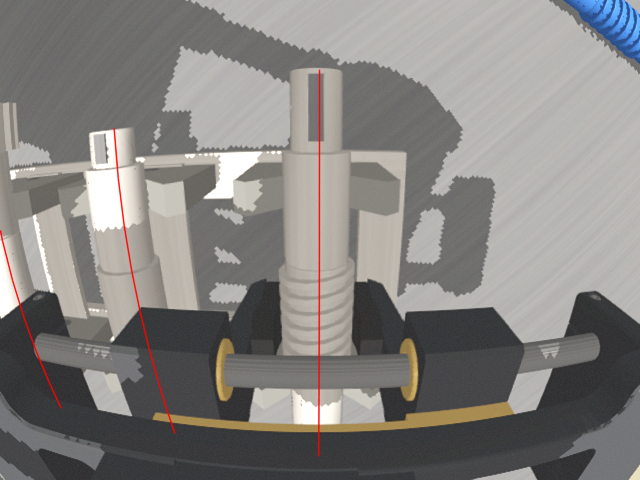

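{"method": "carry_out", "body": {"plan": [0, 0, -0.5, 0, 0.9, 0, 0, -1.5, 0, 0.9, 0, 0, -3, 0, 0.9, 0, 0, -4, 0, 0.9, 0, 0, -3, 0, 0.9, 0, 0, 0, 0, 0.9], "force": 50}}

```text
time_s: 6.9
tool_pos: [577.4, 357.5, 170.3]
orientation: [1.078, 2.943, 0.013]
ft_force: [2.3, 0.6, -5.1]
grip_width: 28.3
grip_force: 50.0
```

```bash
cat > pl.py <<'E'
# args: place y, shaft offset along tool x (mm) from TCP, along tool y, z, n
import sys; from mv import *; from h import r2w
y,ox,oy,z,n=[float(v) for v in sys.argv[1:]]
q=[495.775,-279.234,1.259]; t=r2w(q,[[-ox,y+oy,z]])[0]; s=sense()
print(t.round(1),s["tool_pos"].round(1),s["ft_force"].round(1),s["grip_width"],s["time_s"])
print(rows(t,q[2]-np.pi/2,int(n),s).round(2).tolist())
E
python3 pl.py -117 3.3 0 165 17
```

```text
[ 606.1 -318.3  165. ] [577.4 357.5 170.3] [ 2.3  0.6 -5.1] 28.334604153064355 6.9
[[-2.7, -2.92, 0.03, 3.98], [-2.89, -2.73, 0.03, 3.98], [-3.08, -2.52, 0.03, 3.98], [-3.24, -2.3, 0.03, 3.98], [-3.4, -2.07, 0.03, 3.98], [-3.53, -1.83, 0.03, 3.98], [-3.65, -1.58, 0.03, 3.98], [-3.75, -1.33, 0.03, 3.98], [-3.83, -1.06, 0.03, 3.98], [-3.9, -0.79, 0.03, 3.98], [-3.94, -0.52, 0.03, 3.98], [-3.97, -0.25, 0.03, 3.98], [-3.98, 0.03, 0.03, 3.98], [-3.97, 0.3, 0.03, 3.98], [-3.94, 0.58, 0.03, 3.98], [-3.89, 0.85, 0.03, 3.98], [-3.82, 1.12, 0.03, 3.98]]
```

{"method": "carry_out", "body": {"plan": [-2.7, -2.9, 0, 4, 0.9, -2.9, -2.75, 0, 4, 0.9, -3.1, -2.5, 0, 4, 0.9, -3.25, -2.3, 0, 4, 0.9, -3.4, -2.05, 0, 4, 0.9, -3.55, -1.85, 0, 4, 0.9, -3.65, -1.6, 0, 4, 0.9, -3.75, -1.35, 0, 4, 0.9, -3.85, -1.05, 0, 4, 0.9, -3.9, -0.8, 0, 4, 0.9, -3.95, -0.5, 0, 4, 0.9, -3.95, -0.25, 0, 4, 0.9, -4.0, 0.05, 0, 4, 0.9, -3.95, 0.3, 0, 4, 0.9, -3.95, 0.6, 0, 4, 0.9, -3.9, 0.85, 0, 4, 0.9, -3.8, 1.1, 0, 3.7, 0.9, 0, 0, 0, 0, 0.9, 0, 0, 0, 0, 0.9]}}

```text
time_s: 8.8
tool_pos: [599.9, -321.1, 160.9]
orientation: [-2.539, -1.843, 0.002]
ft_force: [-0.7, 1.4, -6.9]
grip_width: 28.4
grip_force: 50.0
```

```bash
python3 pl.py -117 3.3 0 80 1;  cat > look.py <<'E'
import sys; from plant import *; from h import *
p=camera_params("wrist"); im=snapshot("wrist")[:,:,::-1].copy()
q=[495.775,-279.234,1.259]
for y in(117,39,-39,-117):
    for sx in (39,51,-39,-51): cv2.polylines(im,[np.int32(proj(r2w(q,[[sx,y-24,69],[sx,y,45],[sx,y+24,69]]),p,True)*8)],False,(0,255,0),1,cv2.LINE_AA,3)
cv2.imwrite(sys.argv[1],im)
E
python3 look.py pics/w5.png
```

```text
[ 606.1 -318.3   80. ] [ 599.9 -321.1  160.9] [-0.7  1.4 -6.9] 28.360095560739417 8.8
[[0.46, 0.5, 8.09, -0.2]]
```

View pics/w5.png

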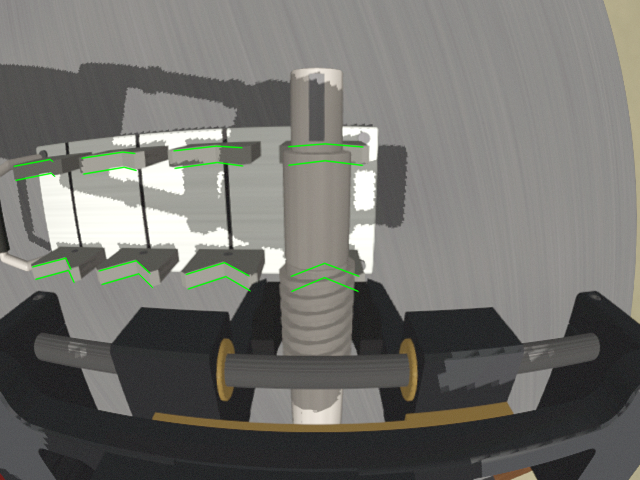

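The model vees match the image. I'll correct and descend to z 80, then check.

{"method": "carry_out", "body": {"plan": [0.45, 0.5, 2, -0.2, 0.9, 0, 0, 3, 0, 0.9, 0, 0, 2, 0, 0.9, 0, 0, 1, 0, 0.9, 0, 0, 0, 0, 0.9, 0, 0, 0, 0, 0.9]}}

```text
time_s: 9.45
tool_pos: [608.1, -317.6, 84.2]
orientation: [2.536, 1.853, 0.0]
ft_force: [0.6, 0.4, -5.4]
grip_width: 28.1
grip_force: 50.0
```

```bash
python3 pl.py -117 3.3 0 45 1
```

```text
[ 606.1 -318.3   45. ] [ 608.1 -317.6   84.2] [ 0.6  0.4 -5.4] 28.08258061582492 9.45
[[-0.12, -0.17, 3.92, 0.16]]
```

{"method": "carry_out", "body": {"plan": [-0.1, -0.15, 1.2, 0.1, 0.9, 0, 0, 1.0, 0, 0.9, 0, 0, 0.8, 0, 0.9, 0, 0, 0.4, 0, 0.9, 0, 0, 0.2, 0, 0.9, 0, 0, 0, 0, 0.9, 0, 0, 0, 0, 0.9]}}

```text
time_s: 10.15
tool_pos: [606.2, -318.9, 48.0]
orientation: [2.539, 1.849, 0.0]
ft_force: [0.3, 0.7, -6.0]
grip_width: 28.3
grip_force: 50.0
```

```bash
python3 pl.py -117 3.3 0 45 1
```

```text
[ 606.1 -318.3   45. ] [ 606.2 -318.9   48. ] [ 0.3  0.7 -6. ] 28.257944037696962 10.15
[[0.06, -0.02, 0.3, 0.01]]
```

{"method": "carry_out", "body": {"plan": [0, 0, 0.15, 0, 0.9, 0, 0, 0.1, 0, 0.9, 0, 0, 0.1, 0, 0.9, 0, 0, 0, 0, 0.9]}}

```text
time_s: 10.55
tool_pos: [606.2, -318.9, 45.6]
orientation: [2.539, 1.849, 0.0]
ft_force: [-3.6, 1.8, 3.4]
grip_width: 28.5
grip_force: 50.0
```

Seated, since the wrist force moved from −6 to +3.4 N. I'll release and rise.

{"method": "carry_out", "body": {"plan": [0, 0, 0, 0, 0.6, 0, 0, 0, 0, 0.4, 0, 0, 0, 0, 0.4, 0, 0, 0, 0, 0.4, 0, 0, -1, 0, 0.4, 0, 0, -3, 0, 0.4, 0, 0, -4, 0, 0.4, 0, 0, -4, 0, 0.4, 0, 0, 0, 0, 0.4, 0, 0, 0, 0, 0.4]}}

```text
time_s: 11.55
tool_pos: [607.1, -319.3, 166.8]
orientation: [2.536, 1.847, 0.003]
ft_force: [0.0, 0.4, -0.6]
grip_width: 52.8
grip_force: 0.0
```

```bash
python3 look.py pics/w6.png; python3 mv.py 523.9 296.4 160 0.871 16
```

```text
[[3.5, -1.67, 0.03, -4.24], [3.62, -1.4, 0.03, -4.24], [3.71, -1.13, 0.03, -4.24], [3.78, -0.86, 0.03, -4.24], [3.84, -0.57, 0.03, -4.24], [3.87, -0.29, 0.03, -4.24], [3.88, -0.0, 0.03, -4.24], [3.87, 0.28, 0.03, -4.24], [3.84, 0.57, 0.03, -4.24], [3.78, 0.85, 0.03, -4.24], [3.71, 1.13, 0.03, -4.24], [3.62, 1.4, 0.03, -4.24], [3.5, 1.66, 0.03, -4.24], [3.37, 1.92, 0.03, -4.24], [3.22, 2.16, 0.03, -4.24], [3.05, 2.39, 0.03, -4.24]]
```

View pics/w6.png

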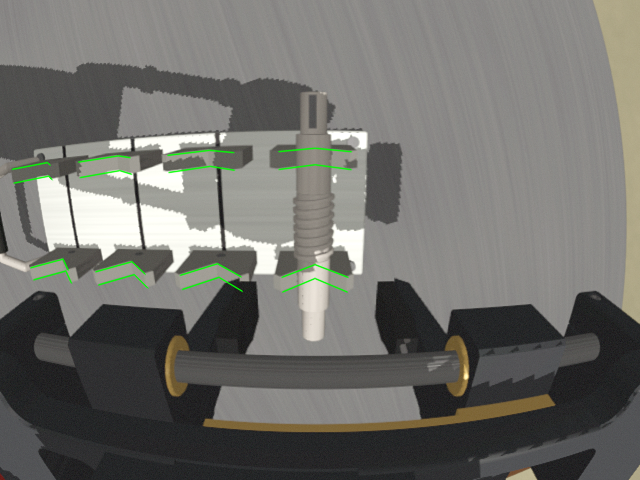

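The worm lies in its vees, with ends at (313,93) and (313,339). Next is the plain shaft.

{"method": "carry_out", "body": {"plan": [3.5, -1.65, 0, -4.24, 0.4, 3.6, -1.4, 0, -4.24, 0.4, 3.7, -1.15, 0, -4.24, 0.4, 3.8, -0.85, 0, -4.24, 0.4, 3.85, -0.55, 0, -4.24, 0.4, 3.85, -0.3, 0, -4.24, 0.4, 3.9, 0, 0, -4.24, 0.4, 3.85, 0.3, 0, -4.24, 0.4, 3.85, 0.55, 0, -4.24, 0.4, 3.8, 0.85, 0, -4.24, 0.4, 3.7, 1.15, 0, -4.24, 0.4, 3.6, 1.4, 0, -4.24, 0.4, 3.5, 1.65, 0, -4.24, 0.4, 3.35, 1.9, 0, -4.24, 0.4, 3.2, 2.15, 0, -4.24, 0.4, 3.05, 2.4, 0, -4.24, 0.4, 0, 0, 0, 0, 0.4, 0, 0, 0, 0, 0.4]}}

```text
time_s: 13.4
tool_pos: [522.5, 295.8, 162.0]
orientation: [-1.072, -2.95, 0.005]
ft_force: [-0.8, -0.4, 0.1]
grip_width: 52.9
grip_force: 0.0
```

```bash
python3 off.py 523.9 296.4 43 0.871
python3 - <<'E'
from mv import *; from h import *
# check worm centre from w6: pose approx from camera at that time = compute from tool
p=camera_params("wrist"); T=np.array(p["world_from_camera"]); s=sense()
def TM(pos,rv): M=np.eye(4); M[:3,:3]=R.from_rotvec(rv).as_matrix(); M[:3,3]=pos; return M
H=np.linalg.inv(TM(s["tool_pos"],s["orientation"]))@T
p["world_from_camera"]=TM([607.1,-319.3,166.8],[2.536,1.847,.003])@H
q=[495.775,-279.234,1.259]
for dx in (-5,0,5): print(dx,proj(r2w(q,[[92+dx,-117,71],[-92+dx,-117,71],[92,-117,62],[-92,-117,62]]),p,True).round(1).tolist())
E
```

```text
[[-0.07, 0.14, 11.9, 0.17]] [522.5 295.8 162. ] [-0.8 -0.4  0.1] 13.4
-5 [[315.1, 97.4], [314.9, 345.4], [315.1, 90.7], [314.9, 333.9]]
0 [[315.1, 89.8], [314.9, 340.2], [315.1, 90.7], [314.9, 333.9]]
5 [[315.1, 82.2], [314.9, 335.0], [315.1, 90.7], [314.9, 333.9]]
```

Worm lengthways error is about 1 mm, so it's good. I'll descend on the plain shaft.

{"method": "carry_out", "body": {"plan": [-0.05, 0.15, 2, 0.17, 0.4, 0, 0, 3, 0, 0.4, 0, 0, 2, 0, 0.4, 0, 0, 1, 0, 0.4, 0, 0, 0, 0, 0.4, 0, 0, 0, 0, 0.4]}}

```text
time_s: 14.0
tool_pos: [525.8, 296.0, 84.5]
orientation: [1.081, 2.95, -0.0]
ft_force: [-0.1, 0.2, 0.7]
grip_width: 52.9
grip_force: 0.0
```

```bash
python3 off.py 523.9 296.4 43 0.871
```

```text
[[0.17, -0.09, 4.15, -0.15]] [525.8 296.   84.5] [-0.1  0.2  0.7] 14.0
```

{"method": "carry_out", "body": {"plan": [0.15, -0.1, 1.5, -0.1, 0.4, 0, 0, 1.5, 0, 0.4, 0, 0, 0.8, 0, 0.4, 0, 0, 0.4, 0, 0.4, 0, 0, 0, 0, 0.4, 0, 0, 0, 0, 0.8, 0, 0, 0, 0, 0.9, 0, 0, 0, 0, 0.9, 0, 0, 0, 0, 0.9, 0, 0, 0, 0, 0.9, 0, 0, 0, 0, 0.9], "force": 50}}

```text
time_s: 15.1
tool_pos: [523.4, 296.4, 42.7]
orientation: [-1.076, -2.951, 0.001]
ft_force: [-2.8, -3.0, 5.9]
grip_width: 26.4
grip_force: 49.3
```

```bash
python3 off.py 523.9 296.4 43 0.871
```

```text
[[-0.04, 0.03, -0.03, 0.02]] [523.4 296.4  42.7] [-2.8 -3.   5.9] 15.1
```

{"method": "carry_out", "body": {"plan": [0, 0, -0.5, 0, 0.9, 0, 0, -1.5, 0, 0.9, 0, 0, -3, 0, 0.9, 0, 0, -4, 0, 0.9, 0, 0, -2.5, 0, 0.9, 0, 0, -0.5, 0, 0.9]}}

```text
time_s: 15.7
tool_pos: [526.1, 298.4, 167.0]
orientation: [1.075, 2.946, 0.01]
ft_force: [0.2, 1.1, -5.2]
grip_width: 26.5
grip_force: 50.0
```

```bash
python3 pl.py -39 -0.4 0 160 16
```

```text
[ 533.  -290.8  160. ] [526.1 298.4 167. ] [ 0.2  1.1 -5.2] 26.45569319920975 15.7
[[-2.4, -2.79, 0.04, 4.24], [-2.6, -2.6, 0.04, 4.24], [-2.79, -2.4, 0.04, 4.24], [-2.96, -2.19, 0.04, 4.24], [-3.11, -1.97, 0.04, 4.24], [-3.25, -1.73, 0.04, 4.24], [-3.37, -1.49, 0.04, 4.24], [-3.47, -1.23, 0.04, 4.24], [-3.55, -0.97, 0.04, 4.24], [-3.61, -0.71, 0.04, 4.24], [-3.66, -0.44, 0.04, 4.24], [-3.68, -0.17, 0.04, 4.24], [-3.68, 0.1, 0.04, 4.24], [-3.66, 0.37, 0.04, 4.24], [-3.63, 0.64, 0.04, 4.24], [-3.57, 0.91, 0.04, 4.24]]
```

{"method": "carry_out", "body": {"plan": [-2.4, -2.8, 0, 4.24, 0.9, -2.6, -2.6, 0, 4.24, 0.9, -2.8, -2.4, 0, 4.24, 0.9, -2.95, -2.2, 0, 4.24, 0.9, -3.1, -1.95, 0, 4.24, 0.9, -3.25, -1.75, 0, 4.24, 0.9, -3.35, -1.5, 0, 4.24, 0.9, -3.45, -1.25, 0, 4.24, 0.9, -3.55, -0.95, 0, 4.24, 0.9, -3.6, -0.7, 0, 4.24, 0.9, -3.65, -0.45, 0, 4.24, 0.9, -3.7, -0.15, 0, 4.24, 0.9, -3.7, 0.1, 0, 4.24, 0.9, -3.65, 0.35, 0, 4.24, 0.9, -3.65, 0.65, 0, 4.24, 0.9, -3.55, 0.9, 0, 4.24, 0.9, 0, 0, 0, 0, 0.9, 0, 0, 0, 0, 0.9, 0, 0, 0, 0, 0.9]}}

```text
time_s: 17.6
tool_pos: [528.9, -290.9, 160.7]
orientation: [-2.538, -1.847, 0.001]
ft_force: [-0.0, 1.5, -7.0]
grip_width: 26.5
grip_force: 50.0
```

```bash
python3 pl.py -39 -0.4 0 80 1
```

```text
[ 533.  -290.8   80. ] [ 528.9 -290.9  160.7] [-0.   1.5 -7. ] 26.495962327179306 17.6
[[0.13, 0.39, 8.07, -0.03]]
```

{"method": "carry_out", "body": {"plan": [0.15, 0.4, 2, 0, 0.9, 0, 0, 3, 0, 0.9, 0, 0, 2, 0, 0.9, 0, 0, 1, 0, 0.9, 0, 0, 0, 0, 0.9, 0, 0, 0, 0, 0.9]}}

```text
time_s: 18.2
tool_pos: [534.6, -291.5, 82.9]
orientation: [2.539, 1.849, 0.001]
ft_force: [1.2, -0.1, -5.0]
grip_width: 26.4
grip_force: 50.0
```

```bash
python3 pl.py -39 -0.4 0 43 1
```

```text
[ 533.  -290.8   43. ] [ 534.6 -291.5   82.9] [ 1.2 -0.1 -5. ] 26.408204751253436 18.2
[[0.01, -0.17, 3.99, -0.01]]
```

{"method": "carry_out", "body": {"plan": [0, -0.15, 1.2, 0, 0.9, 0, 0, 1.0, 0, 0.9, 0, 0, 0.8, 0, 0.9, 0, 0, 0.4, 0, 0.9, 0, 0, 0.2, 0, 0.9, 0, 0, 0, 0, 0.9, 0, 0, 0, 0, 0.9]}}

```text
time_s: 18.9
tool_pos: [532.9, -291.6, 46.5]
orientation: [2.54, 1.848, 0.0]
ft_force: [0.5, 0.1, -5.6]
grip_width: 26.1
grip_force: 50.0
```

{"method": "carry_out", "body": {"plan": [0, 0, 0.15, 0, 0.9, 0, 0, 0.1, 0, 0.9, 0, 0, 0.1, 0, 0.9, 0, 0, 0, 0, 0.9]}}

```text
time_s: 19.3
tool_pos: [532.7, -291.4, 43.1]
orientation: [2.54, 1.848, 0.0]
ft_force: [-1.5, 0.3, -3.3]
grip_width: 26.1
grip_force: 49.9
```

{"method": "carry_out", "body": {"plan": [0, 0, 0.08, 0, 0.9, 0, 0, 0, 0, 0.9, 0, 0, 0, 0, 0.6, 0, 0, 0, 0, 0.4, 0, 0, 0, 0, 0.4, 0, 0, 0, 0, 0.4, 0, 0, -1, 0, 0.4, 0, 0, -3, 0, 0.4, 0, 0, -4, 0, 0.4, 0, 0, -4, 0, 0.4, 0, 0, 0, 0, 0.4, 0, 0, 0, 0, 0.4]}}

```text
time_s: 20.5
tool_pos: [533.7, -292.0, 164.2]
orientation: [2.537, 1.846, 0.002]
ft_force: [0.1, -0.0, 0.1]
grip_width: 52.7
grip_force: 0.0
```

```bash
python3 look.py pics/w7.png; python3 mv.py 465.6 243.5 163 0.871 15
```

```text
[[3.26, -1.52, -0.01, -4.52], [3.36, -1.26, -0.01, -4.52], [3.45, -0.99, -0.01, -4.52], [3.52, -0.72, -0.01, -4.52], [3.57, -0.44, -0.01, -4.52], [3.59, -0.15, -0.01, -4.52], [3.59, 0.13, -0.01, -4.52], [3.57, 0.41, -0.01, -4.52], [3.53, 0.69, -0.01, -4.52], [3.46, 0.97, -0.01, -4.52], [3.37, 1.24, -0.01, -4.52], [3.26, 1.5, -0.01, -4.52], [3.14, 1.75, -0.01, -4.52], [2.99, 2.0, -0.01, -4.52], [2.82, 2.22, -0.01, -4.52]]
```

Next is the pinion.

{"method": "carry_out", "body": {"plan": [3.25, -1.5, 0, -4.52, 0.4, 3.35, -1.25, 0, -4.52, 0.4, 3.45, -1.0, 0, -4.52, 0.4, 3.5, -0.7, 0, -4.52, 0.4, 3.55, -0.45, 0, -4.52, 0.4, 3.6, -0.15, 0, -4.52, 0.4, 3.6, 0.15, 0, -4.52, 0.4, 3.55, 0.4, 0, -4.52, 0.4, 3.55, 0.7, 0, -4.52, 0.4, 3.45, 0.95, 0, -4.52, 0.4, 3.35, 1.25, 0, -4.52, 0.4, 3.25, 1.5, 0, -4.52, 0.4, 3.15, 1.75, 0, -4.52, 0.4, 3.0, 2.0, 0, -4.52, 0.4, 2.8, 2.2, 0, -4.52, 0.4, 0, 0, 0, 0, 0.4, 0, 0, 0, 0, 0.4]}}

```text
time_s: 22.25
tool_pos: [464.6, 242.3, 159.9]
orientation: [-1.075, -2.949, 0.005]
ft_force: [0.2, 0.1, -0.6]
grip_width: 52.8
grip_force: 0.0
```

```bash
python3 off.py 465.6 243.5 80 0.871
python3 - <<'E'
from plant import *
from h import *
p=camera_params("wrist"); im=snapshot("wrist")
q=[494.992,269.798,2.442]
im=im[:,:,::-1].copy()
for y,L,o in ((117,74,-.6),(39,86,5.5)):
  cv2.polylines(im,[np.int32(proj(r2w(q,[[x+o,y,62] for x in np.linspace(-L,L,9)]),p,True)*8)],False,(0,0,255),1,cv2.LINE_AA,3)
w7=cv2.imread("pics/w7.png")
cv2.imwrite("pics/w8.png",np.hstack([w7[70:370,50:450],im[70:370,50:450]]))
E
```

```text
[[0.0, 0.15, 7.99, 0.05]] [464.6 242.3 159.9] [ 0.2  0.1 -0.6] 22.25
```

View pics/w8.png

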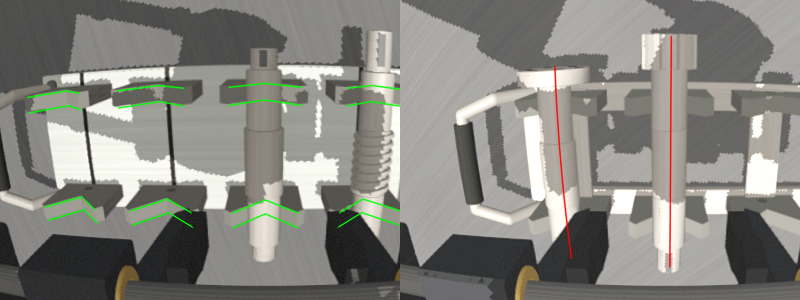

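The left half shows the plain and worm shafts seated. The right half shows the pinion matching its model. I'll continue.

{"method": "carry_out", "body": {"plan": [0, 0.1, 2, 0.05, 0.4, 0, 0, 3, 0, 0.4, 0, 0, 2, 0, 0.4, 0, 0, 1, 0, 0.4, 0, 0, 0, 0, 0.4, 0, 0, 0, 0, 0.4]}}

```text
time_s: 22.9
tool_pos: [467.2, 242.7, 82.3]
orientation: [1.081, 2.95, 0.0]
ft_force: [0.9, -0.1, 0.2]
grip_width: 52.8
grip_force: 0.0
```

```bash
python3 off.py 465.6 243.5 43 0.871
```

```text
[[0.17, -0.05, 3.93, -0.15]] [467.2 242.7  82.3] [ 0.9 -0.1  0.2] 22.9
```

{"method": "carry_out", "body": {"plan": [0.15, -0.05, 1.5, -0.1, 0.4, 0, 0, 1.5, 0, 0.4, 0, 0, 0.7, 0, 0.4, 0, 0, 0.3, 0, 0.4, 0, 0, 0, 0, 0.4, 0, 0, 0, 0, 0.8, 0, 0, 0, 0, 0.9, 0, 0, 0, 0, 0.9, 0, 0, 0, 0, 0.9, 0, 0, 0, 0, 0.9, 0, 0, 0, 0, 0.9], "force": 50}}

```text
time_s: 24.0
tool_pos: [465.1, 243.5, 42.2]
orientation: [-1.076, -2.951, 0.001]
ft_force: [-2.1, -2.7, 5.9]
grip_width: 21.7
grip_force: 48.8
```

```bash
python3 off.py 465.6 243.5 43 0.871
```

```text
[[-0.04, 0.03, -0.08, 0.03]] [465.1 243.5  42.2] [-2.1 -2.7  5.9] 24.0
```

{"method": "carry_out", "body": {"plan": [0, 0, -0.5, 0, 0.9, 0, 0, -1.5, 0, 0.9, 0, 0, -3, 0, 0.9, 0, 0, -4, 0, 0.9, 0, 0, -2.5, 0, 0.9, 0, 0, -0.5, 0, 0.9], "force": 60}}

```text
time_s: 24.6
tool_pos: [467.1, 244.9, 164.9]
orientation: [1.075, 2.948, 0.007]
ft_force: [1.2, 0.6, -5.9]
grip_width: 21.7
grip_force: 59.7
```

```bash
python3 pl.py 39 -0.4 0 160 15
```

```text
[ 458.8 -266.9  160. ] [467.1 244.9 164.9] [ 1.2  0.6 -5.9] 21.733311726674696 24.6
[[-2.15, -2.65, 0.03, 4.52], [-2.36, -2.47, 0.03, 4.52], [-2.54, -2.28, 0.03, 4.52], [-2.71, -2.07, 0.03, 4.52], [-2.87, -1.85, 0.03, 4.52], [-3.01, -1.62, 0.03, 4.52], [-3.12, -1.37, 0.03, 4.52], [-3.22, -1.12, 0.03, 4.52], [-3.3, -0.87, 0.03, 4.52], [-3.36, -0.6, 0.03, 4.52], [-3.4, -0.34, 0.03, 4.52], [-3.41, -0.07, 0.03, 4.52], [-3.41, 0.2, 0.03, 4.52], [-3.38, 0.47, 0.03, 4.52], [-3.33, 0.73, 0.03, 4.52]]
```

{"method": "carry_out", "body": {"plan": [-2.15, -2.65, 0, 4.5, 0.9, -2.35, -2.45, 0, 4.5, 0.9, -2.55, -2.3, 0, 4.5, 0.9, -2.7, -2.05, 0, 4.5, 0.9, -2.85, -1.85, 0, 4.5, 0.9, -3.0, -1.6, 0, 4.5, 0.9, -3.1, -1.35, 0, 4.5, 0.9, -3.2, -1.1, 0, 4.5, 0.9, -3.3, -0.85, 0, 4.5, 0.9, -3.35, -0.6, 0, 4.5, 0.9, -3.4, -0.35, 0, 4.5, 0.9, -3.4, -0.05, 0, 4.5, 0.9, -3.4, 0.2, 0, 4.5, 0.9, -3.4, 0.45, 0, 4.5, 0.9, -3.35, 0.75, 0, 4.5, 0.9, 0, 0, 0, 0, 0.9, 0, 0, 0, 0, 0.9, 0, 0, 0, 0, 0.9]}}

```text
time_s: 26.4
tool_pos: [457.4, -265.7, 160.1]
orientation: [-2.531, -1.855, 0.001]
ft_force: [0.3, 0.7, -5.4]
grip_width: 22.1
grip_force: 59.7
```

```bash
python3 pl.py 39 -0.4 0 80 1;python3 look.py pics/w9.png
```

```text
[ 458.8 -266.9   80. ] [ 457.4 -265.7  160.1] [ 0.3  0.7 -5.4] 22.05120071469084 26.4
[[-0.07, 0.17, 8.01, 0.32]]
```

View pics/w9.png

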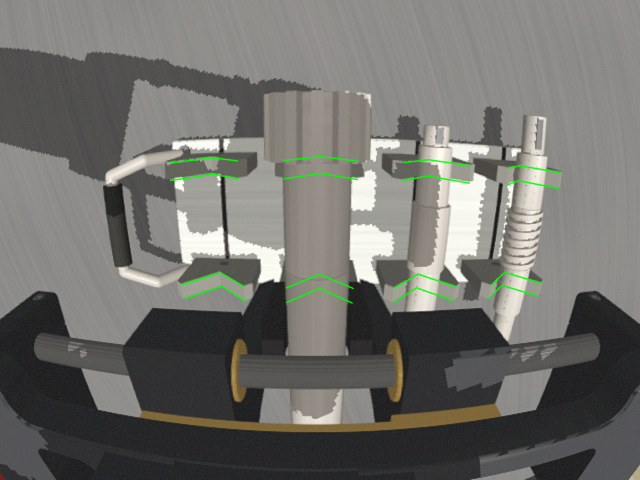

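The pinion is over its place, with its tip at row 92. I'll check whether it tilted in the grip.

Run:
```python
from mv import *; from h import *
p=camera_params("wrist"); s=sense(); y=tyaw(s); t=s["tool_pos"]
tx=np.array([np.sin(y),-np.cos(y),0])*-1
def P(x,z): return t+tx*x+[0,0,z]
for tilt in (-.05,0,.05,.1,.15):
  c,si=np.cos(tilt),np.sin(tilt)
  print(tilt,[proj(P(a*c+b*si-.4,19.8-a*si+b*c),p,True).round(0).tolist() for a,b in((86,18),(64,18),(64,-12))])
```

```text
-0.05 [[[318.0, 93.0]], [[318.0, 170.0]], [[318.0, 154.0]]]
0 [[[318.0, 90.0]], [[318.0, 165.0]], [[318.0, 155.0]]]
0.05 [[[318.0, 89.0]], [[318.0, 161.0]], [[318.0, 156.0]]]
0.1 [[[318.0, 88.0]], [[318.0, 158.0]], [[318.0, 157.0]]]
0.15 [[[318.0, 88.0]], [[318.0, 155.0]], [[318.0, 159.0]]]
```

No tilt.

{"method": "carry_out", "body": {"plan": [-0.05, 0.15, 2, 0.3, 0.9, 0, 0, 3, 0, 0.9, 0, 0, 2, 0, 0.9, 0, 0, 1, 0, 0.9, 0, 0, 0, 0, 0.9, 0, 0, 0, 0, 0.9]}}

```text
time_s: 27.05
tool_pos: [460.4, -267.8, 82.6]
orientation: [2.538, 1.85, 0.001]
ft_force: [1.3, -0.1, -4.9]
grip_width: 22.0
grip_force: 59.7
```

```bash
python3 pl.py 39 -0.4 0 43 1
```

```text
[ 458.8 -266.9   43. ] [ 460.4 -267.8   82.6] [ 1.3 -0.1 -4.9] 21.964449008161758 27.05
[[0.04, -0.18, 3.96, 0.04]]
```

{"method": "carry_out", "body": {"plan": [0, -0.15, 1.2, 0, 0.9, 0, 0, 1.0, 0, 0.9, 0, 0, 0.8, 0, 0.9, 0, 0, 0.4, 0, 0.9, 0, 0, 0.2, 0, 0.9, 0, 0, 0.1, 0, 0.9, 0, 0, 0, 0, 0.9]}}

```text
time_s: 27.75
tool_pos: [458.5, -267.6, 45.0]
orientation: [2.54, 1.849, 0.0]
ft_force: [-0.1, -0.3, -6.4]
grip_width: 21.7
grip_force: 59.7
```

{"method": "carry_out", "body": {"plan": [0, 0, 0.1, 0, 0.9, 0, 0, 0.1, 0, 0.9, 0, 0, 0.05, 0, 0.9, 0, 0, 0, 0, 0.9]}}

```text
time_s: 28.15
tool_pos: [458.5, -267.7, 42.7]
orientation: [2.539, 1.849, 0.0]
ft_force: [-0.6, -0.0, -3.3]
grip_width: 22.0
grip_force: 59.5
```

{"method": "carry_out", "body": {"plan": [0, 0, 0.08, 0, 0.9, 0, 0, 0, 0, 0.9, 0, 0, 0, 0, 0.6, 0, 0, 0, 0, 0.4, 0, 0, 0, 0, 0.4, 0, 0, 0, 0, 0.4, 0, 0, -1, 0, 0.4, 0, 0, -3, 0, 0.4, 0, 0, -4, 0, 0.4, 0, 0, -4, 0, 0.4, 0, 0, 0, 0, 0.4, 0, 0, 0, 0, 0.4]}}

```text
time_s: 29.35
tool_pos: [459.4, -268.2, 163.7]
orientation: [2.537, 1.847, 0.002]
ft_force: [-0.2, 0.5, -0.3]
grip_width: 52.6
grip_force: 0.0
```

```bash
python3 look.py pics/w10.png; python3 mv.py 420.1 179.9 163 0.871 14
```

```text
[[2.96, -1.24, -0.01, -4.84], [3.05, -0.99, -0.01, -4.84], [3.12, -0.73, -0.01, -4.84], [3.17, -0.46, -0.01, -4.84], [3.2, -0.19, -0.01, -4.84], [3.21, 0.08, -0.01, -4.84], [3.19, 0.35, -0.01, -4.84], [3.15, 0.62, -0.01, -4.84], [3.08, 0.88, -0.01, -4.84], [3.0, 1.14, -0.01, -4.84], [2.89, 1.39, -0.01, -4.84], [2.76, 1.63, -0.01, -4.84], [2.62, 1.86, -0.01, -4.84], [2.45, 2.07, -0.01, -4.84]]
```

{"method": "carry_out", "body": {"plan": [2.95, -1.25, 0, -4.84, 0.4, 3.05, -1.0, 0, -4.84, 0.4, 3.1, -0.75, 0, -4.84, 0.4, 3.15, -0.45, 0, -4.84, 0.4, 3.2, -0.2, 0, -4.84, 0.4, 3.2, 0.1, 0, -4.84, 0.4, 3.2, 0.35, 0, -4.84, 0.4, 3.15, 0.6, 0, -4.84, 0.4, 3.1, 0.9, 0, -4.84, 0.4, 3.0, 1.15, 0, -4.84, 0.4, 2.9, 1.4, 0, -4.84, 0.4, 2.75, 1.65, 0, -4.84, 0.4, 2.6, 1.85, 0, -4.84, 0.4, 2.45, 2.05, 0, -4.84, 0.4, 0, 0, 0, 0, 0.4, 0, 0, 0, 0, 0.4]}}

```text
time_s: 31.0
tool_pos: [418.7, 179.4, 159.9]
orientation: [-1.075, -2.949, 0.004]
ft_force: [0.1, 0.2, -0.2]
grip_width: 52.9
grip_force: 0.0
```

```bash
python3 off.py 420.1 179.9 80 0.871
python3 - <<'E'
from plant import *
from h import *
p=camera_params("wrist"); im=snapshot("wrist")
q=[494.992,269.798,2.442]
im=im[:,:,::-1].copy()
cv2.polylines(im,[np.int32(proj(r2w(q,[[x-.6,117,62] for x in np.linspace(-74,74,9)]),p,True)*8)],False,(0,0,255),1,cv2.LINE_AA,3)
cv2.polylines(im,[np.int32(proj(r2w(q,[[x-.6,117+25*np.sin(a),62+25*np.cos(a)] for x in (64,74) for a in np.linspace(0,6.3,30)]),p,True)*8)],False,(0,0,255),1,cv2.LINE_AA,3)
w7=cv2.imread("pics/w10.png")
cv2.imwrite("pics/w11.png",np.hstack([w7[70:370,130:530],im[70:370,130:530]]))
E
```

```text
[[-0.08, 0.13, 7.99, 0.04]] [418.7 179.4 159.9] [ 0.1  0.2 -0.2] 31.0
```

View pics/w11.png

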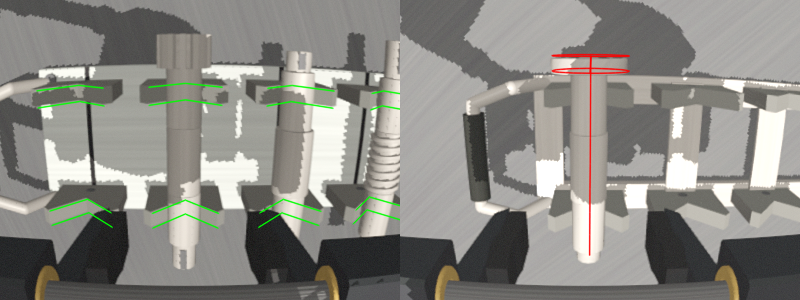

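The left half shows the pinion seated, and the flange model matches on the right. Descending.

{"method": "carry_out", "body": {"plan": [-0.05, 0.07, 2, 0.05, 0.4, 0, 0, 3, 0, 0.4, 0, 0, 2, 0, 0.4, 0, 0, 1, 0, 0.4, 0, 0, 0, 0, 0.4, 0, 0, 0, 0, 0.4]}}

```text
time_s: 31.65
tool_pos: [421.3, 179.3, 82.0]
orientation: [1.081, 2.95, 0.0]
ft_force: [0.1, -0.9, 0.1]
grip_width: 52.9
grip_force: 0.0
```

```bash
python3 off.py 420.1 179.9 43 0.871
```

```text
[[0.13, -0.03, 3.9, -0.14]] [421.3 179.3  82. ] [ 0.1 -0.9  0.1] 31.65
```

{"method": "carry_out", "body": {"plan": [0.15, -0.05, 1.5, -0.1, 0.4, 0, 0, 1.5, 0, 0.4, 0, 0, 0.6, 0, 0.4, 0, 0, 0.3, 0, 0.4, 0, 0, 0, 0, 0.4, 0, 0, 0, 0, 0.8, 0, 0, 0, 0, 0.9, 0, 0, 0, 0, 0.9, 0, 0, 0, 0, 0.9, 0, 0, 0, 0, 0.9, 0, 0, 0, 0, 0.9], "force": 60}}

```text
time_s: 32.75
tool_pos: [419.3, 180.1, 42.9]
orientation: [-1.076, -2.952, 0.001]
ft_force: [-3.0, -3.2, 5.1]
grip_width: 24.3
grip_force: 59.3
```

```bash
python3 off.py 420.1 179.9 43 0.871
```

```text
[[-0.07, 0.04, -0.01, 0.04]] [419.3 180.1  42.9] [-3.  -3.2  5.1] 32.75
```

{"method": "carry_out", "body": {"plan": [0, 0, -0.5, 0, 0.9, 0, 0, -1.5, 0, 0.9, 0, 0, -3, 0, 0.9, 0, 0, -4, 0, 0.9, 0, 0, -2.5, 0, 0.9, 0, 0, -0.5, 0, 0.9]}}

```text
time_s: 33.35
tool_pos: [421.2, 181.3, 165.4]
orientation: [1.075, 2.948, 0.006]
ft_force: [1.0, 0.5, -5.8]
grip_width: 24.1
grip_force: 60.0
```

```bash
python3 pl.py 117 -0.7 0 160 14
```

```text
[ 384.6 -242.7  160. ] [421.2 181.3 165.4] [ 1.   0.5 -5.8] 24.144851108178067 33.35
[[-1.75, -2.49, 0.04, 4.84], [-1.95, -2.33, 0.04, 4.84], [-2.14, -2.16, 0.04, 4.84], [-2.32, -1.97, 0.04, 4.84], [-2.47, -1.76, 0.04, 4.84], [-2.61, -1.55, 0.04, 4.84], [-2.74, -1.32, 0.04, 4.84], [-2.84, -1.09, 0.04, 4.84], [-2.92, -0.84, 0.04, 4.84], [-2.98, -0.59, 0.04, 4.84], [-3.02, -0.34, 0.04, 4.84], [-3.04, -0.08, 0.04, 4.84], [-3.03, 0.17, 0.04, 4.84], [-3.01, 0.43, 0.04, 4.84]]
```

{"method": "carry_out", "body": {"plan": [-1.75, -2.5, 0, 4.84, 0.9, -1.95, -2.35, 0, 4.84, 0.9, -2.15, -2.15, 0, 4.84, 0.9, -2.3, -1.95, 0, 4.84, 0.9, -2.45, -1.75, 0, 4.84, 0.9, -2.6, -1.55, 0, 4.84, 0.9, -2.75, -1.3, 0, 4.84, 0.9, -2.85, -1.1, 0, 4.84, 0.9, -2.9, -0.85, 0, 4.84, 0.9, -3.0, -0.6, 0, 4.84, 0.9, -3.0, -0.35, 0, 4.84, 0.9, -3.05, -0.1, 0, 4.84, 0.9, -3.05, 0.15, 0, 4.84, 0.9, -3.0, 0.45, 0, 4.84, 0.9, 0, 0, 0, 0, 0.9, 0, 0, 0, 0, 0.9, 0, 0, 0, 0, 0.9]}}

```text
time_s: 35.05
tool_pos: [381.6, -242.0, 160.9]
orientation: [-2.535, -1.849, 0.001]
ft_force: [0.6, 0.1, -6.3]
grip_width: 24.1
grip_force: 60.0
```

```bash
python3 pl.py 117 -0.7 0 80 1
```

```text
[ 384.6 -242.7   80. ] [ 381.6 -242.   160.9] [ 0.6  0.1 -6.3] 24.11939824002718 35.05
[[0.03, 0.31, 8.09, 0.08]]
```

{"method": "carry_out", "body": {"plan": [0.05, 0.3, 2, 0.1, 0.9, 0, 0, 3, 0, 0.9, 0, 0, 2, 0, 0.9, 0, 0, 1, 0, 0.9, 0, 0, 0, 0, 0.9, 0, 0, 0, 0, 0.9]}}

```text
time_s: 35.65
tool_pos: [386.1, -243.6, 83.1]
orientation: [2.539, 1.849, 0.0]
ft_force: [-0.3, -0.4, -5.7]
grip_width: 23.6
grip_force: 60.0
```

```bash
python3 pl.py 117 -0.7 0 43 1
```

```text
[ 384.6 -242.7   43. ] [ 386.1 -243.6   83.1] [-0.3 -0.4 -5.7] 23.609591424540966 35.65
[[0.05, -0.17, 4.01, -0.01]]
```

{"method": "carry_out", "body": {"plan": [0, -0.15, 1.2, 0, 0.9, 0, 0, 1.0, 0, 0.9, 0, 0, 0.8, 0, 0.9, 0, 0, 0.4, 0, 0.9, 0, 0, 0.2, 0, 0.9, 0, 0, 0.15, 0, 0.9, 0, 0, 0, 0, 0.9]}}

```text
time_s: 36.35
tool_pos: [384.2, -243.5, 45.1]
orientation: [2.54, 1.848, 0.0]
ft_force: [0.6, 0.3, -6.3]
grip_width: 24.1
grip_force: 60.0
```

{"method": "carry_out", "body": {"plan": [0, 0, 0.1, 0, 0.9, 0, 0, 0.1, 0, 0.9, 0, 0, 0.05, 0, 0.9, 0, 0, 0, 0, 0.9]}}

```text
time_s: 36.75
tool_pos: [384.5, -243.6, 43.5]
orientation: [2.54, 1.848, 0.0]
ft_force: [-3.2, 1.4, 3.2]
grip_width: 24.1
grip_force: 59.4
```

Seated. I'll release, rise and look.

{"method": "carry_out", "body": {"plan": [0, 0, 0, 0, 0.6, 0, 0, 0, 0, 0.4, 0, 0, 0, 0, 0.4, 0, 0, 0, 0, 0.4, 0, 0, -1, 0, 0.4, 0, 0, -3, 0, 0.4, 0, 0, -4, 0, 0.4, 0, 0, -4, 0, 0.4, 0, -4, -3, 0, 0.4, 0, 5, 0, 0, 0.4, 0, 5, 0, 0, 0.4, 0, 4, 0, 0, 0.4, 0, 2, 0, 0, 0.4, 0, 0, 0, 0, 0.4, 0, 0, 0, 0, 0.4]}}

```text
time_s: 38.25
tool_pos: [498.0, -280.1, 192.7]
orientation: [-2.539, -1.848, 0.001]
ft_force: [-1.3, 0.4, -0.1]
grip_width: 53.1
grip_force: 0.0
```

Run:
```python
from plant import *
from h import *
p=camera_params("wrist"); im=snapshot("wrist")[:,:,::-1].copy(); q=[495.775,-279.234,1.259]
for y,L,r in((117,74,9),(39,86,9),(-39,78,9),(-117,92,9)):
    cv2.polylines(im,[np.int32(proj(r2w(q,[[-L,y,71]]+[[x,y,62] for x in np.linspace(-L,L,9)]),p,True)*8)],False,(0,0,255),1,cv2.LINE_AA,3)
    for sx in (39,51,-39,-51): cv2.polylines(im,[np.int32(proj(r2w(q,[[sx,y-24,69],[sx,y,45],[sx,y+24,69]]),p,True)*8)],False,(0,255,0),1,cv2.LINE_AA,3)
cv2.imwrite("pics/end.png",cv2.resize(im[60:340,80:480],(800,560)))
print(sense()["tool_pos"],sense()["ft_force"])
```

```text
[ 497.40972891 -279.89557444  192.46668502] [-0.13504825 -0.18092567 -0.15061164]
```

View pics/end.png

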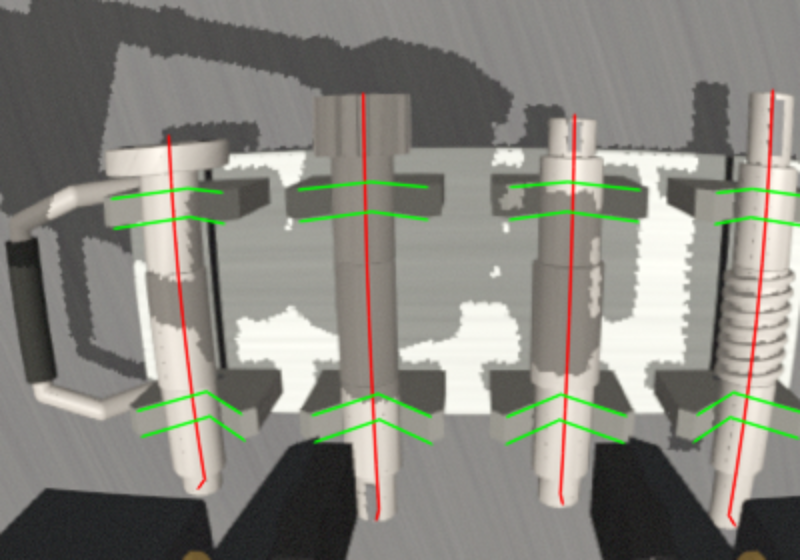

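All four shafts are seated and match the ideal positions to within 2–3 mm, in the order flange, pinion, plain, worm from the handle.

```bash
python3 -c "
from plant import *
print(close_job())"
```

```text
the job is handed in; nothing more can be done
None
```

All four shafts (flange, pinion, plain, worm, counted from the handle) are seated in matching places on the inspection rack, within 2–3 mm of centre in the last camera view, and the job is handed in at about 38 s; no verdict was returned.

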